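Bleed off the charge at the guarded jog lever

ROBOT

A 6-joint arm with a two-finger parallel gripper is mounted at the origin on a cart in front of the work surface, level with it; the furniture and walls round the work are solid. World frame = base frame: x ahead of the robot, y to its left, z up, the work surface at z = 0. Lengths are in m, angles in rad, forces in N, time in s.
With the tool pointing down it reaches from about 0.375 to 0.9 m from the base axis. Payload 3.1 kg.
Tool frame: the origin (TCP) lies where the fingers leave the gripper's body, on its centre line; the fingertips stand 70 mm ahead of it and the grasp point (between the pads) lies 51 mm ahead of it; z points along the fingers, y is the line along which they close (so a half turn about z gives the same grasp; the last joint's range is limited). The gripper opens to 87 mm and grips with 3 to 60 N. Pads are 19 mm wide; open, the fingers measure 117 mm over their backs; the gripper's body (75 mm by 190 mm) begins 51 mm behind the grasp point.
Start: joints at [1.05, 0.527, 1.433, -0, 1.181, -0.178], TCP at [0.209, 0.589, 0.292] pointing down, gripper open.
Joint ranges: [-3.08, 3.08], [-0.75, 2.2], [0.22, 2.44], [-1.43, 4.57], [0, 2.65], [-2.85, 2.85]. Speed limits (rad/s): [2.79, 2.79, 3.14, 3.14, 3.14, 3.14].

INTERFACE

Orientations are given as a unit quaternion [x, y, z, w].
In Python, from rig import robot gives the robot as it stands.
- The arm moves only by the tool send_rows, never from a script. Its argument "deltas" is text: rows parted by semicolons, each of 7 numbers parted by spaces: the shift along the tool's x, y, z in mm, then the turn, a rotation vector about the tool's x, y, z in degrees, then the opening, from 0 (shut) to 1 (fully open). A call has 1 to 10 rows; each row shifts and turns the commanded pose from where the row before left it, along the tool's axes as they then stand; what a row does not reach is not made up. A row lasts 1/8 s, in which the tool goes at most 62.5 mm and 10.7 degrees, less where a joint would pass 70% of its speed; a pose out of reach is approached as far as the arm can. A call is refused whole if a number of a shift passes 62.5 or a number of a turn 10.7, either way. A call with a gripper value outside its range is refused whole. The fingers move at their own pace and stop on an object; "newtons" is the grip in N (left out, the last holds). Time passes only in rows, so rows that do not move let the fingers close. It gives the time, the measured TCP pose, the force, the opening and the grip force at its end, in the units of the state.
- robot.get_obs(): the state, without advancing time (a new reading comes with each control period).
- robot.camera(name): name is "scene" or "top"; returns a dict with "image" (420x560x3 uint8, red, green, blue), "depth" (420x560 float32, m along the optical axis (not along the pixel's ray), 0 where there is no reading), "fovy" (degrees; the focal length in pixels is half the picture's height over the tangent of half this angle, whatever the lens; pixels are square), "cx", "cy" (the principal point, pixels), "rvec" (rotation vector, rad) and "tvec" (3), from world to camera coordinates, as OpenCV has them. Camera axes: x right, y down, z forward; pixel columns grow to the right and rows downward; lengths in m; the calibration is good to about 2 mm. A picture is of the moment at which its call begins.
- robot.hand_in(): hands the job in; it is judged then, once.
Trained networks look in the newest picture that a camera, given by its name, has taken for a name from the list of things; names that differ only in an ending like _2 or _b are one class to them, and where a whole thing is asked for, a point or a joint stands for the part that bears it (a point fixed in the world has none). Each returns a list of dicts, best first, with "p" (0 to 1); they miss things now and then, are a little off and sometimes report something else, mostly with a low value. They report only what shows in the picture. A call takes as long as a camera call.
- robot.find_in(camera, thing): "box" ([left, top, right, bottom] in pixels, round what is visible of it).
- robot.cut_out(camera, thing): "region" (420x560 bool, what is visible of it) and "box" ([left, top, right, bottom] in pixels, round what is visible of it).
The state is a dict: "time": time; "q": joint angles; "joint_velocities": joint speeds; "joint_torque": joint torques, N m; "position": TCP position; "tool_rot": TCP orientation; "ft_force": force on the tool from outside, world axes, zero at the start; "moment": the same for the moment, N m; "grip_width": finger opening in m; "grip_force": force on a finger pad.
Only numpy, scipy, OpenCV 4.12 (cv2) and the standard library are available. Lean on these libraries where they do the work, as an engineer would, in place of code of your own. Each camera call takes 0.05 s, during which the arm holds its last target. There are 200 camera calls.

TASK

Bleed the test charge off with the jog lever on the grey discharge box. Slide the orange thumb latch to the left (as seen from the box's front, where the latch is) so that the clear guard springs fully open, then tilt the lever toward the green cap until you feel it meet its stop, keep it pressed against the stop for at least one second without forcing it (where the stop sits differs every time, so go by feel), and let it spring back upright. Do not tilt the lever toward the red cap, leave the guard open, and leave the other things on the table where they are.

Things in the scene. Friction and masses are not known exactly. Their poses are not given: they have to be found in the camera images.
- discharge_box: grey control box, aluminium top plate, 144 (x) x 184 (y) x 75 mm high, fixed. Origin: centre of its underside; +x from its front (latch, red and black sockets) to its back, +y to its left seen from the front; yawed up to 20 degrees. Guard hinge line: along y at x = +66, 76 mm up
- latch_rib (a point): centre of the thumb latch's orange upright rib, 22 (x) x 12 (y) x 16 mm, 93 mm above the table, box x = -51, y = 0 when locked, on a black plate 27 x 40 mm whose top is 85 mm up. Pushed toward the box's +y it frees the guard after 9 mm, ends at 14 mm; the spring takes 1.5 to 3.5 N and returns it. The shut guard's front wall is 22 mm behind the rib
- thumb_latch (a joint): latch travel (m): 0 locked, 0.014 fully slid to the box's +y; sprung back to 0
- guard (a joint): opening angle of the clear guard (rad): 0 shut, 1.85 fully open. A clear hood, 84 (x) x 104 (y) x 62 mm high, on the box's top plate over the lever; once the latch frees it and nothing is in its way, a weak spring swings its front up and back in about a second
- lever_knob (a point): centre of the black ball knob (20 mm diameter) on the steel jog lever (stem 11 mm thick), under the guard at box x = +22, y = 0, 120 mm above the table when upright
- jog_lever: spring-centred jog lever. Origin: its pivot, 57 mm below the knob's centre; z up along the lever. Tilts to the box's +y or -y. Spring: 1.4 to 4.1 N at the knob at the stop. Hidden inner stops, set anew each time, end the tilt somewhere at 0.17 to 0.53 rad (knob 10 to 29 mm off centre): felt as a steep rise of force. Over 25 N on it counts as forcing
- green_cap: green domed cap, 25 mm diameter, 10 mm high, on the box's top plate beside the guard, in line with the lever's tilt, 70 mm from the upright lever, on the box's +y or -y side. Origin: centre of its underside
- red_cap: red domed cap, otherwise like the green one and always on the opposite side of the lever
- side_cutters: bystander, loose, to be left where it is: orange-handled side cutters, 129 x 44 x 11 mm. Origin: centre of its underside
- tape_roll: bystander, loose, to be left where it is: roll of black tape, 61 mm diameter, 18 mm high. Origin: centre of its underside
- solder_reel: bystander, loose, to be left where it is: solder reel, 54 mm diameter, 26 mm high. Origin: centre of its underside
- multimeter: bystander, loose, to be left where it is: yellow multimeter, 158 x 86 x 45 mm. Origin: centre of its underside
- screwdriver: bystander, loose, to be left where it is: red screwdriver, 190 mm long. Origin: centre of its underside
- resistor_block: bystander, loose, to be left where it is: green resistor block, 76 x 24 x 20 mm. Origin: centre of its underside

How it is judged:
By the outcome, as a careful person would: the job done as asked, in the order asked, and still so for the second after the job is handed in, with the robot touching nothing.
It also fails if it takes over 48 s, if anything falls off the work surface, if the arm or the gripper's body presses on something with over 40 N, if the wrist force passes 120 N, or if a joint passes its speed limit or range.

## Working session

There is one attempt and no reset: what is moved stays moved. The work goes in short steps, Python scripts to look and compute and a tool call to move; the robot and the scene stay as the last step left them, time stands still between calls to the robot, and variables do not carry over. Pictures are saved under pics/ and viewed, at most 10 in all, crops included, and the job is handed in when it is done.

Besides the shell and the picture viewer there is one more tool, called by a JSON object that holds its "op" and its "data". send_rows: Moves the arm, as the interface text tells. Its arguments: {"type":"object","properties":{"deltas":{"type":"string"},"newtons":{"type":"number"}},"required":["deltas"]}

```bash
ls; mkdir -p pics
cat > h.py <<'E'
import numpy as np, cv2
from rig import robot
from scipy.spatial.transform import Rotation as R
def cam(n):
    c=robot.camera(n); c['R']=cv2.Rodrigues(np.array(c['rvec'],float))[0]; c['t']=np.array(c['tvec'],float).ravel()
    c['f']=210/np.tan(np.radians(c['fovy'])/2); return c
def pts(c,mask):
    v,u=np.nonzero(mask&(c['depth']>0)); d=c['depth'][v,u]
    P=np.c_[(u-c['cx'])/c['f']*d,(v-c['cy'])/c['f']*d,d]
    return (P-c['t'])@c['R']
def onz(c,u,v,z):
    r=c['R'].T@np.array([(u-c['cx'])/c['f'],(v-c['cy'])/c['f'],1]); o=-c['R'].T@c['t']
    return o+r*(z-o[2])/r[2]
def save(c,n): cv2.imwrite('pics/'+n,cv2.cvtColor(c['image'],cv2.COLOR_RGB2BGR))
E
python3 - <<'E'
from h import *
for n in ('top','scene'):
    c=cam(n); save(c,n+'0.png'); print(n,'campos',(-c['R'].T@c['t']).round(3))
    for t in ['discharge_box','latch_rib','lever_knob','green_cap','red_cap','guard','side_cutters','tape_roll','solder_reel','multimeter','screwdriver','resistor_block']:
        r=robot.cut_out(n,t)
        if r:
            P=pts(c,r[0]['region']); print(t,round(r[0]['p'],2),r[0]['box'],np.median(P,0).round(3) if len(P) else '')
E
```

```text
pics
top campos [0.372 0.165 1.361]
discharge_box 0.79 [281.5, 195.2, 362.4, 266.3] [0.494 0.04  0.079]
latch_rib 0.67 [320.3, 238.5, 332.9, 252.1] [0.454 0.026 0.086]
guard 0.62 [296.5, 191.5, 349.4, 240.0] [0.521 0.042 0.138]
side_cutters 0.58 [280.8, 157.0, 307.6, 187.2] [0.668 0.106 0.008]
tape_roll 0.52 [366.0, 157.1, 388.9, 180.8] [ 0.669 -0.136  0.017]
solder_reel 0.17 [282.8, 193.9, 360.9, 265.1] [0.494 0.04  0.079]
multimeter 0.62 [191.4, 194.3, 238.6, 260.3] [0.518 0.314 0.034]
screwdriver 0.55 [188.1, 157.3, 243.5, 200.5] [0.62  0.279 0.023]
resistor_block 0.48 [162.1, 193.8, 179.0, 207.7] [0.588 0.433 0.021]
scene campos [ 0.282 -0.311  0.729]
discharge_box 0.81 [210.8, 224.3, 332.3, 351.9] [0.489 0.006 0.075]
latch_rib 0.7 [243.3, 285.1, 264.8, 307.1] [0.454 0.016 0.085]
green_cap 0.42 [302.2, 288.1, 316.4, 297.2] [ 0.538 -0.033  0.081]
guard 0.63 [243.4, 221.9, 320.2, 300.0] [0.515 0.025 0.137]
side_cutters 0.53 [306.5, 214.4, 334.3, 261.0] [0.679 0.108 0.007]
tape_roll 0.6 [378.9, 306.5, 413.2, 339.1] [ 0.668 -0.136  0.016]
solder_reel 0.93 [336.6, 263.0, 371.6, 294.4] [ 0.659 -0.026  0.024]
multimeter 0.84 [179.3, 183.5, 244.3, 219.1] [0.517 0.313 0.033]
screwdriver 0.71 [252.5, 157.2, 264.0, 208.4] [0.605 0.254 0.02 ]
resistor_block 0.75 [209.9, 156.0, 228.9, 169.8] [0.591 0.423 0.018]
```

Run:
```python
import cv2,numpy as np
a=cv2.imread('pics/top0.png')[140:290,240:430]; b=cv2.imread('pics/scene0.png')[200:370,190:390]
a=cv2.resize(a,None,fx=3.0,fy=3.0,interpolation=3)[:, :]; b=cv2.resize(b,None,fx=3,fy=3,interpolation=3)
cv2.imwrite('pics/a.png',a); cv2.imwrite('pics/b.png',b)
```

```text
(no output)
```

View pics/a.png

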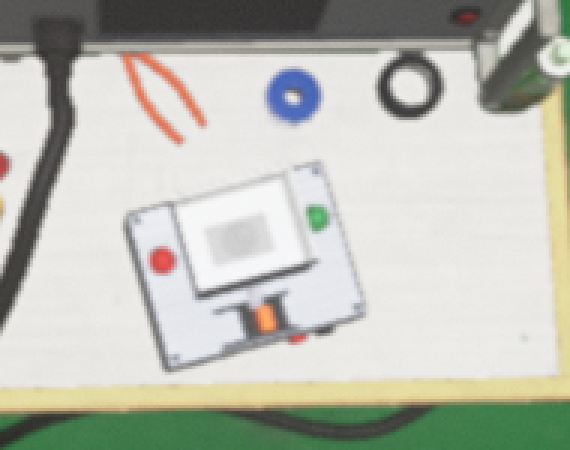

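View pics/b.png

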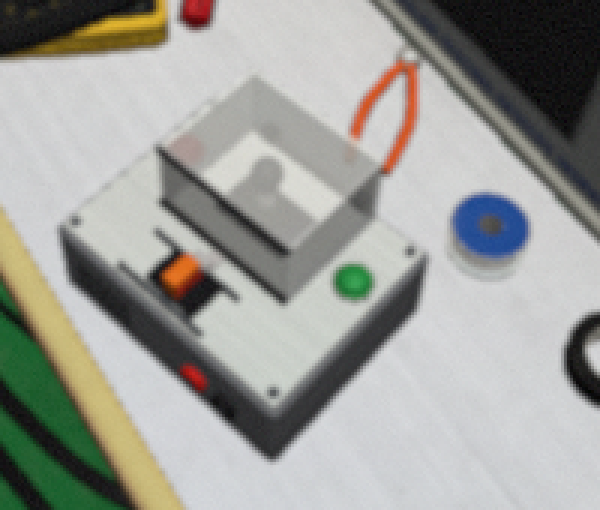

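The top view shows the box yawed, with the red cap at (294,227) on the left (+y) and the green cap at (346,212) on the right (-y). The orange rib is at about (328,246). So the lever goes toward the box's -y.

Run:
```python
from h import *
for n in ('top','scene'):
    c=cam(n); r=robot.cut_out(n,'discharge_box')[0]; P=pts(c,r['region']); k=abs(P[:,2]-.076)<.006
    rect=cv2.minAreaRect((P[k][:,:2]*1000).astype(np.float32)); print(n,rect)
    hsv=cv2.cvtColor(c['image'],cv2.COLOR_RGB2HSV); H,S=hsv[...,0].astype(int),hsv[...,1]
    b=[int(x) for x in r['box']]; m=np.zeros(H.shape,bool); m[b[1]:b[3],b[0]:b[2]]=1
    for nm,col,z in (('green',(H>45)&(H<85),.081),('red',(H<5)|(H>172),.081),('orange',(H>6)&(H<20),.099)):
        mm=(m&col&(S>110)).astype(np.uint8); k,l,s,ce=cv2.connectedComponentsWithStats(mm)
        for i in range(1,k):
            if s[i,4]>15: print(nm,s[i,4],ce[i].round(1),onz(c,*ce[i],z).round(4), np.median(pts(c,l==i),0).round(4))
# obstacle heights
c=cam('top'); P=pts(c,np.ones((420,560),bool))
for x0 in np.arange(.3,.95,.05):
    print(round(x0,2),[int(1000*np.max(P[(abs(P[:,0]-x0)<.025)&(abs(P[:,1]-y)<.05)][:,2],initial=-1)) for y in np.arange(-.4,.61,.1)])
```

```text
top ((501.21478271484375, 34.715965270996094), (143.48159790039062, 183.03564453125), 14.159893035888672)
green 20 [345.5 212.3] [ 0.5394 -0.0306  0.081 ] [ 0.5394 -0.0304  0.0836]
red 44 [293.9 226.4] [0.5052 0.1058 0.081 ] [0.5057 0.1059 0.083 ]
orange 45 [328.4 245.8] [0.4517 0.0197 0.099 ] [0.4512 0.0206 0.1005]
scene ((500.590576171875, 31.015480041503906), (139.5379638671875, 181.3756866455078), 14.430076599121094)
green 94 [307.4 293.4] [ 0.5388 -0.0313  0.081 ] [ 0.5381 -0.0321  0.0822]
green 212 [213.5 342. ] [ 0.3579 -0.0215  0.081 ] [ 0.456   0.3444 -0.741 ]
red 24 [253.4 294.6] [0.4573 0.0181 0.081 ] [0.4557 0.0146 0.088 ]
red 56 [254.3 325.1] [ 0.4289 -0.0321  0.081 ] [ 0.4374 -0.0162  0.0433]
orange 145 [319.8 236.8] [0.6237 0.0475 0.099 ] [0.6728 0.1028 0.0084]
orange 117 [249.  290.9] [0.4497 0.0192 0.099 ] [0.4501 0.0197 0.0991]
0.3 [-726, -724, -720, -725, -724, -721, -723, -99, -82, -722, 549]
0.35 [-725, -709, -703, -703, -705, -718, -604, 41, 28, 12, -724]
0.4 [-730, 7, 8, 9, 75, 83, 9, 72, 29, 19, 9]
0.45 [-1000, 6, 9, 82, 105, 141, 97, 97, 84, 86, 20]
0.5 [-1000, 8, 7, 79, 144, 146, 118, 94, 90, 92, 87]
0.55 [-1000, 8, 8, 74, 145, 144, 134, 42, 68, 73, 79]
0.6 [-1000, 6, 6, 8, 141, 7, 135, 41, 28, 59, 45]
0.65 [-1000, 7, 265, 26, 32, 18, 134, 264, 25, 9, 44]
0.7 [-1000, -1000, 276, 277, 278, 277, 277, 273, 38, 9, 42]
0.75 [-1000, 4, 278, 276, 275, 275, 278, 275, 139, 39, 35]
0.8 [-1000, -1000, 269, 269, 266, 267, 274, 269, 293, 93, 9]
0.85 [-1000, -1000, 260, 259, 260, 262, 261, 264, 289, 141, 35]
0.9 [-1000, -1000, 256, 255, 257, 256, 257, 284, 295, 232, 33]
```

```bash
cat >> h.py <<'E'
Y=np.radians(14.1); O=np.array([.501,.0325])
BX=np.array([np.cos(Y),np.sin(Y)]); BY=np.array([-np.sin(Y),np.cos(Y)])
def goal(bx,by,tipz): return np.r_[O+bx*BX+by*BY, tipz+.07]
def plan(bx,by,tipz,tilt=0):
    o=robot.get_obs(); q=R.from_quat(o['tool_rot']); p=np.array(o['position'])
    best=None
    for s in (1,-1):  # tool y along +-box y, z down, tilt about box y: body leans to the front
        T=R.from_matrix(np.c_[np.r_[s*BX*1,0],np.r_[-s*BY,0],[0,0,-1]])
        T=R.from_rotvec(-np.radians(tilt)*np.r_[BY,0])*T
        rv=np.degrees((q.inv()*T).as_rotvec())
        if best is None or np.linalg.norm(rv)<np.linalg.norm(best[0]): best=(rv,T)
    rv,T=best; tip=goal(bx,by,tipz)-[0,0,.07]; g=tip-.07*T.as_matrix()[:,2]
    print('t',o['time'],'pos',p.round(4),'goal',g.round(4),'turn',rv.round(1),'shift after turn mm',(1000*T.inv().apply(g-p)).round(1),'q',np.round(o['q'],2),'F',np.round(o['ft_force'],1))
E
python3 -c "
from h import *
plan(-58,-.030,.16) if 0 else plan(-.058,-.032,.16)
plan(-.058,-.032,.16,8)
print(robot.get_obs())"
```

```text
t 1.55 pos [0.2094 0.5888 0.2922] goal [ 0.4525 -0.0127  0.23  ] turn [  0.   -0.  -33.7] shift after turn mm [ -89.2 -642.6   62.2] q [ 1.05  0.53  1.43  0.    1.18 -0.18] F [-0.3 -0.3 -0.4]
t 1.55 pos [0.2094 0.5888 0.2922] goal [ 0.4431 -0.015   0.2293] turn [ -2.4  -7.8 -33.6] shift after turn mm [ -70.  -642.6   73.4] q [ 1.05  0.53  1.43  0.    1.18 -0.18] F [-0.3 -0.3 -0.4]
{'time': 1.55, 'q': array([ 1.05049338e+00,  5.27500063e-01,  1.43271512e+00,  2.38012461e-05,
        1.18138477e+00, -1.78549288e-01]), 'joint_velocities': array([-5.09772527e-04,  1.24944522e-03, -1.67478516e-04,  9.12450483e-05,
        1.66316843e-03,  7.00246252e-04]), 'joint_torque': array([-1.13543028e-04, -4.40013349e+01, -1.76977658e+01,  6.33661682e-02,
        5.05495153e-02, -2.43119376e-05]), 'position': array([0.20944606, 0.5888345 , 0.29224353]), 'tool_rot': array([ 1.70050928e-01,  9.85435275e-01,  3.41613642e-07, -1.15932728e-05]), 'ft_force': array([-0.34633459, -0.33766476, -0.38809591]), 'moment': array([-0.04944144, -0.03993547,  0.02118175]), 'grip_force': 0.0, 'grip_width': 0.08683096493869173}
```

{"op": "send_rows", "data": {"deltas": "0 0 0 0 0 -8.4 0; 0 0 0 0 0 -8.4 0; 0 0 0 0 0 -8.4 0; 0 0 0 0 0 -8.4 0; -8 -55 2 0 0 0 0; -8 -58 2 0 0 0 0; -8 -58 2 0 0 0 0; -8 -58 2 0 0 0 0; -8 -58 2 0 0 0 0; -8 -58 2 0 0 0 0", "newtons": 20}}

```text
time: 2.8
position: [0.3403, 0.2642, 0.2806]
tool_rot: [-0.122, 0.992, 0.0, 0.001]
ft_force: [0.7, -0.2, 0.3]
grip_width: 0.0019
grip_force: 0.0
```

{"op": "send_rows", "data": {"deltas": "-6 -58 5 0 0 0 0; -6 -58 5 0 0 0 0; -6 -58 5 0 -4 0 0; -6 -58 5 0 -4 0 0; -6 -52 5 0 0 0 0; 0 0 0 0 0 0 0; 0 0 0 0 0 0 0"}}

```text
time: 3.68
position: [0.4379, -0.0022, 0.2565]
tool_rot: [-0.121, 0.99, 0.009, 0.069]
ft_force: [0.2, 0.3, -0.1]
grip_width: 0.0006
grip_force: 0.0
```

```bash
python3 -c "
from h import *
plan(-.056,-.032,.09,8)
c=cam('scene'); save(c,'s1.png'); cv2.imwrite('pics/s1c.png',cv2.resize(cv2.cvtColor(c['image'],cv2.COLOR_RGB2BGR)[120:370,150:400],None,fx=2.3,fy=2.3,interpolation=3))"
```

```text
t 3.675 pos [ 0.4379 -0.0022  0.2565] goal [ 0.445  -0.0146  0.1593] turn [ 0.  -0.1 -0.1] shift after turn mm [  9.7 -13.7  96.7] q [-0.3   0.3   2.    0.11  0.73 -2.19] F [ 0.2  0.3 -0.1]
```

View pics/s1c.png

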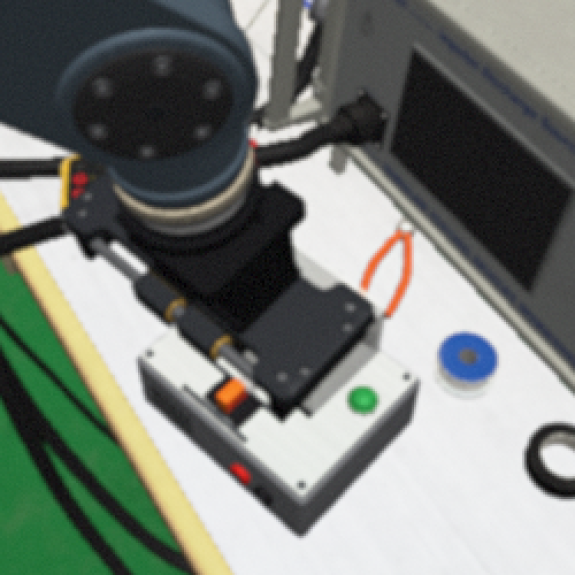

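The rib (232,393 in the crop) is clear, and the closed fingers hang beside it toward the green side. Next I lower beside the rib.

{"op": "send_rows", "data": {"deltas": "5 -7 0 0 0 0 0; 5 -7 5 0 0 0 0; 0 0 30 0 0 0 0; 0 0 30 0 0 0 0; 0 0 20 0 0 0 0; 0 0 10 0 0 0 0; 0 0 0 0 0 0 0; 0 0 0 0 0 0 0"}}

```text
time: 4.72
position: [0.4452, -0.0152, 0.1616]
tool_rot: [-0.122, 0.99, 0.008, 0.07]
ft_force: [0.6, 1.3, -0.3]
grip_width: 0.0004
grip_force: 0.0
```

```bash
python3 -c "
from h import *
plan(-.056,-.021,.091,8)
c=cam('scene'); print(robot.find_in('scene','latch_rib')[:1]); save(c,'s2.png'); cv2.imwrite('pics/s2c.png',cv2.resize(cv2.cvtColor(c['image'],cv2.COLOR_RGB2BGR)[180:370,180:370],None,fx=3,fy=3,interpolation=3))"
```

```text
t 4.725 pos [ 0.4452 -0.0152  0.1616] goal [ 0.4424 -0.0039  0.1603] turn [-0.   0.1 -0.1] shift after turn mm [ 0.2 11.6  1.3] q [-0.33  0.51  2.07  0.17  0.45 -2.3 ] F [ 0.6  1.3 -0.3]
[]
```

View pics/s2c.png

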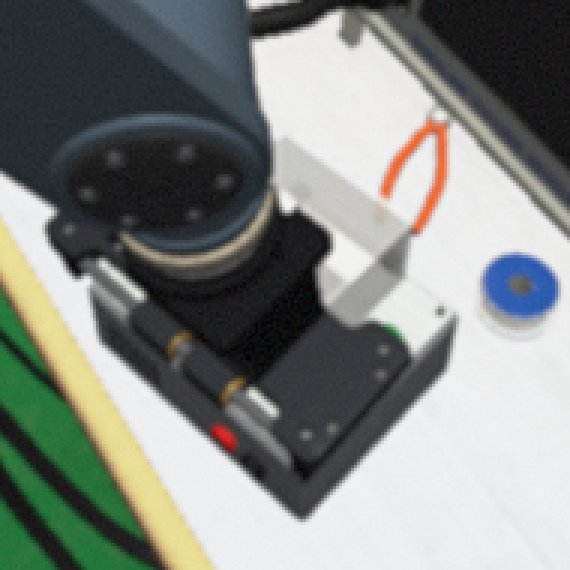

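The gripper body hides the rib and the fingers sit beside it. No contact so far. Next I push toward the box's +y.

{"op": "send_rows", "data": {"deltas": "0 4 0 0 0 0 0; 0 4 0 0 0 0 0; 0 3 0 0 0 0 0; 0 3 0 0 0 0 0; 0 2 0 0 0 0 0; 0 2 0 0 0 0 0; 0 0 0 0 0 0 0"}}

```text
time: 5.7
position: [0.4407, 0.0023, 0.1611]
tool_rot: [-0.122, 0.99, 0.008, 0.069]
ft_force: [-0.2, -2.0, 0.5]
grip_width: 0.0002
grip_force: 0.8
```

{"op": "send_rows", "data": {"deltas": "0 2 0 0 0 0 0; 0 2 0 0 0 0 0; 0 1 0 0 0 0 0; 0 0 0 0 0 0 0; 0 0 0 0 0 0 0"}}

```text
time: 6.32
position: [0.4395, 0.0073, 0.1611]
tool_rot: [-0.122, 0.99, 0.009, 0.069]
ft_force: [-0.3, -2.0, 0.1]
grip_width: 0.0004
grip_force: 1.3
```

```bash
python3 -c "
from h import *
plan(-.056,-.0085,.091,8)
c=cam('scene'); r=robot.find_in('scene','guard')[:1]; print(r); save(c,'s3.png'); cv2.imwrite('pics/s3c.png',cv2.resize(cv2.cvtColor(c['image'],cv2.COLOR_RGB2BGR)[180:370,180:370],None,fx=3,fy=3,interpolation=3))"
```

```text
t 6.325 pos [0.4395 0.0073 0.1611] goal [0.4393 0.0082 0.1603] turn [-0.   0.  -0.1] shift after turn mm [0.  1.  0.8] q [-0.28  0.51  2.09  0.17  0.43 -2.24] F [-0.3 -2.   0.1]
[{'box': [261.1, 221.3, 317.9, 281.2], 'p': 0.92}]
```

View pics/s3c.png

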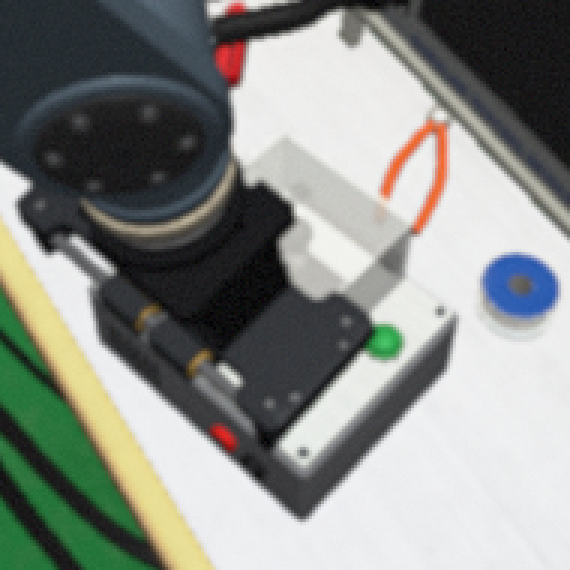

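The guard is still shut and the finger feels about 2 N of latch spring. I keep pushing.

{"op": "send_rows", "data": {"deltas": "0 1 0 0 0 0 0; 0 1 0 0 0 0 0; 0 1 0 0 0 0 0; 0 0 0 0 0 0 0"}}

```text
time: 6.92
position: [0.4387, 0.0103, 0.1611]
tool_rot: [-0.122, 0.99, 0.009, 0.069]
ft_force: [0.2, -2.9, 0.7]
grip_width: 0.0003
grip_force: 1.2
```

```bash
python3 -c "
from h import *
c=cam('scene'); print(robot.find_in('scene','guard')[:1], robot.get_obs()['ft_force'])"
```

```text
[{'box': [267.8, 197.6, 338.4, 272.1], 'p': 0.9}] [-0.24780387 -1.67268913 -1.01057555]
```

The guard box has moved, so it is opening. I hold while it swings.

{"op": "send_rows", "data": {"deltas": "0 0 0 0 0 0 0; 0 0 0 0 0 0 0; 0 0 0 0 0 0 0; 0 0 0 0 0 0 0; 0 0 0 0 0 0 0; 0 0 0 0 0 0 0; 0 0 0 0 0 0 0; 0 0 0 0 0 0 0; 0 0 0 0 0 0 0; 0 0 0 0 0 0 0"}}

```text
time: 8.28
position: [0.4387, 0.0101, 0.1611]
tool_rot: [-0.122, 0.99, 0.009, 0.069]
ft_force: [-0.1, -2.0, -0.9]
grip_width: 0.0003
grip_force: 1.2
```

{"op": "send_rows", "data": {"deltas": "0 -5 0 0 0 0 0; 0 -10 0 0 0 0 0; 0 -10 -10 0 0 0 0; 0 0 -30 0 0 0 0; 0 0 -40 0 0 0 0; 0 0 0 0 4 0 0; 0 0 0 0 4 0 0; 0 0 0 0 0 0 0"}}

```text
time: 9.28
position: [0.4348, -0.0172, 0.2411]
tool_rot: [-0.122, 0.993, -0.0, 0.001]
ft_force: [-0.5, 0.7, -0.6]
grip_width: 0.0006
grip_force: 0.0
```

```bash
python3 -c "
from h import *
plan(.022,.036,.18); plan(.022,.036,.108)
c=cam('scene'); k=robot.find_in('scene','lever_knob')[:1]; print(robot.find_in('scene','guard')[:1],k)
if k: b=k[0]['box']; print(onz(c,(b[0]+b[2])/2,(b[1]+b[3])/2,.12), goal(.022,0,.12))
print(robot.get_obs()['ft_force']); save(c,'s4.png'); cv2.imwrite('pics/s4c.png',cv2.resize(cv2.cvtColor(c['image'],cv2.COLOR_RGB2BGR)[150:370,180:400],None,fx=2.6,fy=2.6,interpolation=3))"
```

```text
t 9.275 pos [ 0.4348 -0.0172  0.2411] goal [0.5136 0.0728 0.25  ] turn [-0.   0.1 -0.1] shift after turn mm [-98.3  68.1  -8.9] q [-0.3   0.36  1.95  0.    0.83 -2.11] F [-0.5  0.7 -0.6]
t 9.275 pos [ 0.4348 -0.0172  0.2411] goal [0.5136 0.0728 0.178 ] turn [-0.   0.1 -0.1] shift after turn mm [-98.3  68.1  63.1] q [-0.3   0.36  1.95  0.    0.83 -2.11] F [-0.5  0.7 -0.6]
[{'box': [284.0, 195.7, 348.2, 267.5], 'p': 0.87}] [{'box': [340.1, 264.3, 369.4, 294.8], 'p': 0.59}]
[ 0.60700686 -0.06994512  0.12      ] [0.52233718 0.03785953 0.19      ]
[-0.27669361  0.80671216  0.1397793 ]
```

View pics/s4c.png

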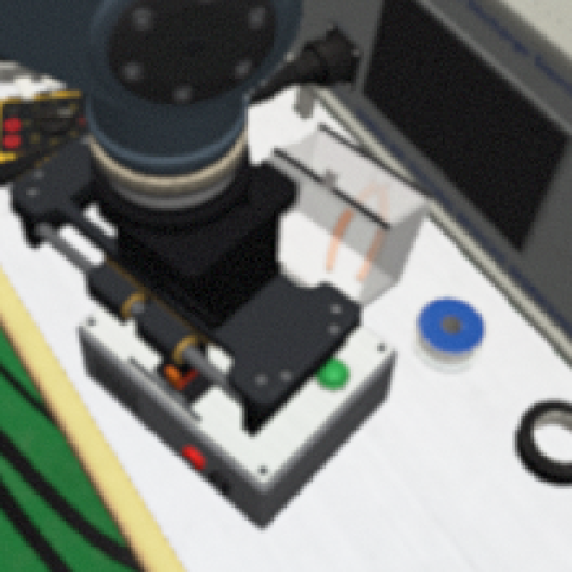

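The guard is fully open, tipped back at about (350,200). The detector's "knob" is really the blue reel, so I use the knob position from the box fit. Next I go over the lever's red side at +36 mm and come down there without touching it.

{"op": "send_rows", "data": {"deltas": "0 23 0 0 0 0 0; 0 23 0 0 0 0 0; 0 23 0 0 0 0 0; -25 0 0 0 0 0 0; -25 0 0 0 0 0 0; -25 0 0 0 0 0 0; -23 0 0 0 0 0 0; 0 0 0 0 0 0 0"}}

```text
time: 10.42
position: [0.5132, 0.0738, 0.2401]
tool_rot: [-0.122, 0.993, 0.0, 0.0]
ft_force: [-0.4, 0.4, 0.0]
grip_width: 0.0005
grip_force: 0.0
```

```bash
python3 -c "
from h import *
plan(.022,.036,.108)
c=cam('top'); k=robot.find_in('top','lever_knob')[:1]; print(k)
c=cam('scene'); k=robot.find_in('scene','lever_knob')[:1]; print(k)
cv2.imwrite('pics/s5c.png',cv2.resize(cv2.cvtColor(c['image'],cv2.COLOR_RGB2BGR)[150:370,180:400],None,fx=2.6,fy=2.6,interpolation=3))"
```

```text
t 10.425 pos [0.5132 0.0738 0.2401] goal [0.5136 0.0728 0.178 ] turn [ 0.   0.1 -0.1] shift after turn mm [-0.1 -1.1 62.1] q [-0.07  0.46  1.75  0.    0.93 -1.89] F [-0.4  0.4  0. ]
[]
[]
```

View pics/s5c.png

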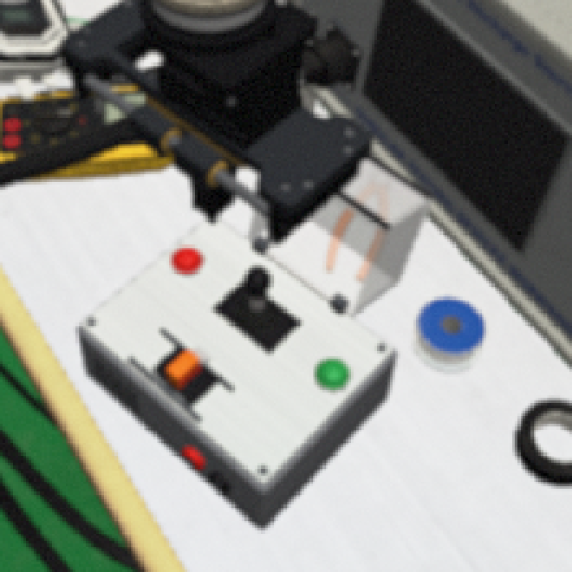

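The latch has returned, the guard is open and the lever stands upright with its knob at about crop (259,280), pixel (279.6,257.7). I check this and the projected fingertip position.

```bash
python3 -c "
from h import *
c=cam('scene'); print(onz(c,279.6,257.7,.12), goal(.022,0,.05))
for P in ([.5132,.0738,.170],[.5132,.0738,.24]):
    q=c['R']@np.array(P)+c['t']; u=c['f']*q[:2]/q[2]+[c['cx'],c['cy']]; print(u,(u-[180,150])*2.6)"
```

```text
[0.52404663 0.03662109 0.12      ] [0.52233718 0.03785953 0.12      ]
[262.94926891 228.79862522] [215.66809917 204.87642558]
[262.38447725 201.28876267] [214.19964085 133.35078293]
```

{"op": "send_rows", "data": {"deltas": "0 0 25 0 0 0 0; 0 0 20 0 0 0 0; 0 0 12 0 0 0 0; 0 0 5 0 0 0 0; 0 0 0 0 0 0 0; 0 0 0 0 0 0 0"}}

```text
time: 11.42
position: [0.5127, 0.0738, 0.1789]
tool_rot: [-0.122, 0.993, -0.0, 0.001]
ft_force: [0.2, -0.1, -1.3]
grip_width: 0.0005
grip_force: 0.0
```

{"op": "send_rows", "data": {"deltas": "0 -4 0 0 0 0 0; 0 -4 0 0 0 0 0; 0 -2 0 0 0 0 0; 0 -2 0 0 0 0 0; 0 -2 0 0 0 0 0; 0 0 0 0 0 0 0; 0 0 0 0 0 0 0"}}

```text
time: 12.3
position: [0.5157, 0.0603, 0.1783]
tool_rot: [-0.122, 0.993, 0.0, -0.0]
ft_force: [0.5, -0.9, -0.1]
grip_width: 0.0003
grip_force: 0.0
```

{"op": "send_rows", "data": {"deltas": "0 -2 0 0 0 0 0; 0 -2 0 0 0 0 0; 0 -2 0 0 0 0 0; 0 0 0 0 0 0 0; 0 0 0 0 0 0 0"}}

```text
time: 12.92
position: [0.5172, 0.0544, 0.1783]
tool_rot: [-0.122, 0.993, 0.0, -0.0]
ft_force: [0.3, -0.1, -0.5]
grip_width: 0.0007
grip_force: 0.0
```

{"op": "send_rows", "data": {"deltas": "0 -2 0 0 0 0 0; 0 -1 0 0 0 0 0; 0 -1 0 0 0 0 0; 0 0 0 0 0 0 0; 0 0 0 0 0 0 0"}}

```text
time: 13.55
position: [0.5182, 0.0506, 0.1784]
tool_rot: [-0.122, 0.993, -0.0, 0.0]
ft_force: [0.4, 0.3, 0.5]
grip_width: 0.0006
grip_force: 0.3
```

{"op": "send_rows", "data": {"deltas": "0 -1 0 0 0 0 0; 0 -1 0 0 0 0 0; 0 -1 0 0 0 0 0; 0 0 0 0 0 0 0; 0 0 0 0 0 0 0"}}

```text
time: 14.18
position: [0.5189, 0.0476, 0.1783]
tool_rot: [-0.122, 0.993, -0.0, 0.0]
ft_force: [0.6, 0.7, 0.1]
grip_width: 0.0005
grip_force: 0.5
```

{"op": "send_rows", "data": {"deltas": "0 -1 0 0 0 0 0; 0 -1 0 0 0 0 0; 0 0 0 0 0 0 0; 0 0 0 0 0 0 0"}}

```text
time: 14.68
position: [0.5194, 0.0457, 0.1783]
tool_rot: [-0.122, 0.993, -0.0, -0.0]
ft_force: [-0.4, 0.5, 0.2]
grip_width: 0.0003
grip_force: 0.6
```

{"op": "send_rows", "data": {"deltas": "0 -1 0 0 0 0 0; 0 -1 0 0 0 0 0; 0 0 0 0 0 0 0; 0 0 0 0 0 0 0"}}

```text
time: 15.18
position: [0.5199, 0.0438, 0.1783]
tool_rot: [-0.122, 0.993, -0.0, 0.0]
ft_force: [0.0, 2.3, -0.1]
grip_width: 0.0005
grip_force: 0.7
```

{"op": "send_rows", "data": {"deltas": "0 -1 0 0 0 0 0; 0 -1 0 0 0 0 0; 0 0 0 0 0 0 0; 0 0 0 0 0 0 0"}}

```text
time: 15.68
position: [0.5203, 0.0419, 0.1783]
tool_rot: [-0.122, 0.993, 0.0, -0.0]
ft_force: [-1.5, 1.4, 1.0]
grip_width: 0.0005
grip_force: 0.9
```

{"op": "send_rows", "data": {"deltas": "0 -0.8 0 0 0 0 0; 0 -0.7 0 0 0 0 0; 0 0 0 0 0 0 0"}}

```text
time: 16.05
position: [0.5207, 0.0404, 0.1782]
tool_rot: [-0.122, 0.993, 0.0, -0.0]
ft_force: [0.3, 2.5, -1.0]
grip_width: 0.0004
grip_force: 1.0
```

{"op": "send_rows", "data": {"deltas": "0 -0.8 0 0 0 0 0; 0 -0.7 0 0 0 0 0; 0 0 0 0 0 0 0"}}

```text
time: 16.42
position: [0.521, 0.0389, 0.1782]
tool_rot: [-0.122, 0.993, 0.0, -0.0]
ft_force: [0.6, 1.7, -1.6]
grip_width: 0.0002
grip_force: 1.2
```

{"op": "send_rows", "data": {"deltas": "0 -0.8 0 0 0 0 0; 0 -0.7 0 0 0 0 0; 0 0 0 0 0 0 0"}}

```text
time: 16.8
position: [0.5212, 0.0375, 0.1782]
tool_rot: [-0.122, 0.993, 0.0, -0.0]
ft_force: [-0.7, 3.4, -2.0]
grip_width: 0.0002
grip_force: 1.4
```

{"op": "send_rows", "data": {"deltas": "0 -0.8 0 0 0 0 0; 0 -0.7 0 0 0 0 0; 0 0 0 0 0 0 0"}}

```text
time: 17.18
position: [0.5216, 0.036, 0.1782]
tool_rot: [-0.122, 0.993, 0.0, -0.0]
ft_force: [-0.5, 3.0, -2.5]
grip_width: 0.0008
grip_force: 1.6
```

{"op": "send_rows", "data": {"deltas": "0 -0.8 0 0 0 0 0; 0 -0.7 0 0 0 0 0; 0 0 0 0 0 0 0"}}

```text
time: 17.55
position: [0.5219, 0.0346, 0.1782]
tool_rot: [-0.122, 0.993, 0.0, -0.0]
ft_force: [-0.6, 3.7, -2.1]
grip_width: 0.0003
grip_force: 1.8
```

{"op": "send_rows", "data": {"deltas": "0 -0.8 0 0 0 0 0; 0 -0.7 0 0 0 0 0; 0 0 0 0 0 0 0"}}

```text
time: 17.92
position: [0.5223, 0.0331, 0.1782]
tool_rot: [-0.122, 0.993, 0.0, -0.0]
ft_force: [-1.3, 4.4, -3.9]
grip_width: 0.0003
grip_force: 2.0
```

{"op": "send_rows", "data": {"deltas": "0 -0.8 0 0 0 0 0; 0 -0.7 0 0 0 0 0; 0 0 0 0 0 0 0"}}

```text
time: 18.3
position: [0.5228, 0.0317, 0.1782]
tool_rot: [-0.122, 0.993, 0.0, -0.0]
ft_force: [-1.8, 3.9, -3.1]
grip_width: 0.0005
grip_force: 2.2
```

```bash
python3 -c "
from h import *
c=cam('scene'); o=robot.get_obs(); print(o['ft_force'],o['grip_force'],(np.array(o['position'])[:2]-O)@BY)
cv2.imwrite('pics/s6c.png',cv2.resize(cv2.cvtColor(c['image'],cv2.COLOR_RGB2BGR)[200:320,220:340],None,fx=4.6,fy=4.6,interpolation=3))"
```

```text
[-1.22717069  4.01339302 -3.54835214] 2.2215568274259567 -0.006097749502387715
```

View pics/s6c.png

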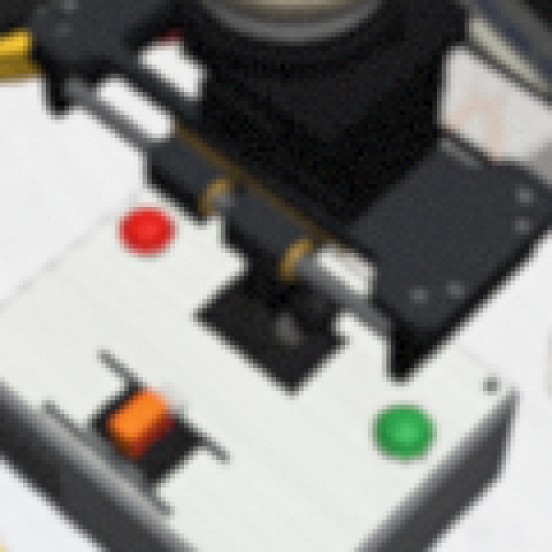

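The stem at (290,325) leans toward the green cap. Force is still rising gently, so it is only the spring so far, and I continue.

{"op": "send_rows", "data": {"deltas": "0 -0.8 0 0 0 0 0; 0 -0.7 0 0 0 0 0; 0 0 0 0 0 0 0"}}

```text
time: 18.73
position: [0.5232, 0.0302, 0.1783]
tool_rot: [-0.122, 0.993, 0.0, -0.0]
ft_force: [-1.5, 4.6, -4.4]
grip_width: 0.0004
grip_force: 2.5
```

{"op": "send_rows", "data": {"deltas": "0 -0.8 0 0 0 0 0; 0 -0.7 0 0 0 0 0; 0 0 0 0 0 0 0"}}

```text
time: 19.1
position: [0.5235, 0.0289, 0.1782]
tool_rot: [-0.122, 0.993, 0.0, -0.0]
ft_force: [-1.1, 5.4, -4.3]
grip_width: 0.0007
grip_force: 2.7
```

{"op": "send_rows", "data": {"deltas": "0 -0.6 0 0 0 0 0; 0 -0.6 0 0 0 0 0; 0 0 0 0 0 0 0"}}

```text
time: 19.48
position: [0.5236, 0.0282, 0.1781]
tool_rot: [-0.122, 0.993, 0.001, -0.0]
ft_force: [-1.7, 7.8, -4.6]
grip_width: 0.0004
grip_force: 3.6
```

{"op": "send_rows", "data": {"deltas": "0 -0.6 0 0 0 0 0; 0 -0.6 0 0 0 0 0; 0 0 0 0 0 0 0"}}

```text
time: 19.85
position: [0.5236, 0.0278, 0.178]
tool_rot: [-0.121, 0.993, 0.001, -0.0]
ft_force: [-1.3, 8.7, -5.2]
grip_width: 0.0004
grip_force: 4.8
```

Force now rises steeply and the arm lags its commands, so this is the stop. One small nudge, then I hold.

{"op": "send_rows", "data": {"deltas": "0 -0.6 0 0 0 0 0; 0 -0.4 0 0 0 0 0; 0 0 0 0 0 0 0; 0 0 0 0 0 0 0; 0 0 0 0 0 0 0; 0 0 0 0 0 0 0; 0 0 0 0 0 0 0; 0 0 0 0 0 0 0; 0 0 0 0 0 0 0; 0 0 0 0 0 0 0"}}

```text
time: 21.1
position: [0.5237, 0.0275, 0.1779]
tool_rot: [-0.121, 0.993, 0.002, -0.001]
ft_force: [-0.8, 11.8, -5.1]
grip_width: 0.0006
grip_force: 5.8
```

{"op": "send_rows", "data": {"deltas": "0 0 0 0 0 0 0; 0 0 0 0 0 0 0; 0 0 0 0 0 0 0; 0 0 0 0 0 0 0; 0 0 0 0 0 0 0; 0 0 0 0 0 0 0"}}

```text
time: 21.85
position: [0.5237, 0.0275, 0.1779]
tool_rot: [-0.121, 0.993, 0.002, -0.001]
ft_force: [-0.7, 11.8, -5.8]
grip_width: 0.0004
grip_force: 5.8
```

Held at about 12 N for over 1.6 s. Now I let the lever follow the finger slowly back upright.

{"op": "send_rows", "data": {"deltas": "0 2 0 0 0 0 0; 0 2 0 0 0 0 0; 0 2 0 0 0 0 0; 0 2 0 0 0 0 0; 0 2 0 0 0 0 0; 0 2 0 0 0 0 0; 0 2 0 0 0 0 0; 0 2 0 0 0 0 0; 0 2 0 0 0 0 0; 0 2 0 0 0 0 0"}}

```text
time: 23.1
position: [0.5199, 0.0449, 0.1783]
tool_rot: [-0.122, 0.993, -0.0, 0.0]
ft_force: [-0.4, 1.0, 0.2]
grip_width: 0.0004
grip_force: 0.6
```

{"op": "send_rows", "data": {"deltas": "0 2 0 0 0 0 0; 0 2 0 0 0 0 0; 0 2 0 0 0 0 0; 0 2 0 0 0 0 0; 0 3 0 0 0 0 0; 0 4 0 0 0 0 0; 0 5 0 0 0 0 0; 0 5 0 0 0 0 0; 0 0 0 0 0 0 0; 0 0 0 0 0 0 0"}}

```text
time: 24.35
position: [0.5136, 0.0691, 0.1783]
tool_rot: [-0.122, 0.993, -0.0, 0.0]
ft_force: [-0.1, -0.4, 0.1]
grip_width: 0.0
grip_force: 0.0
```

{"op": "send_rows", "data": {"deltas": "0 0 -20 0 0 0 0; 0 0 -40 0 0 0 0; 0 0 -40 0 0 0 0; 0 0 -40 0 0 0 0; 0 30 0 0 0 0 0; 0 40 0 0 0 0 0; 0 0 0 0 0 0 0; 0 0 0 0 0 0 0"}}

```text
time: 25.35
position: [0.4967, 0.1367, 0.3183]
tool_rot: [-0.122, 0.992, -0.0, 0.0]
ft_force: [-0.5, 0.1, -0.3]
grip_width: 0.0005
grip_force: 0.0
```

```bash
python3 -c "
from h import *
c=cam('scene'); o=robot.get_obs(); print(o['time'],o['ft_force'],o['position'])
cv2.imwrite('pics/s7c.png',cv2.resize(cv2.cvtColor(c['image'],cv2.COLOR_RGB2BGR)[150:370,180:420],None,fx=2.6,fy=2.6,interpolation=3))"
```

```text
25.4 [-0.03175967  0.34572177  0.97526176] [0.49686736 0.13637653 0.31823673]
```

View pics/s7c.png

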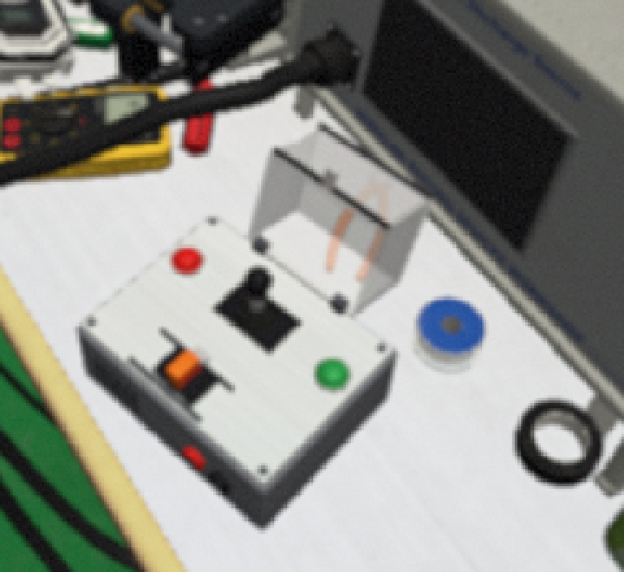

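The lever is upright with its knob at (258,280). The guard is open, the other things in view look undisturbed, and the arm is clear.

```bash
python3 -c "
from rig import robot
print(robot.hand_in())"
```

```text
the job is handed in; nothing more can be done
None
```

The job is handed in at about 25 s: the latch was slid and the guard sprang fully open, the lever was held against its green-side stop at about 12 N for over 1.6 s, and it sprang back upright with the guard left open.

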